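# Mount a grinding wheel on its arbor stand

### The job

Mount the lens-edging wheel: slide the blue rear bearing back in line with the front bearing, then push the arbor lying in the channel through the front bearing, the wheel and the rear bearing until its shoulder is fully home against the front bearing. If the arbor meets the face of the rear bearing, do not force it: shift the bearing and try again. Leave the other things on the bench alone.

Things in the scene. Friction and masses are not known exactly. Their poses are not given: they have to be found in the camera images.
- stand: Grey arbor stand screwed to the bench, base 104 x 300 x 12 mm, long side along its y axis (168 mm wide in x near its +y end). Origin: centre of its underside. The bore axis runs along the stand's y at x = 0, 65 mm above the bench. From -y to +y: V channel with the arbor, grey front bearing, wheel in a cradle, blue rear bearing on a cross slide.
- channel_end (a point): On the bore axis at the open end of the V channel; axes as the stand's. In the stand's frame the channel runs from y = -148 to +22 mm; its walls end about 6 mm below the bore axis, up to 16 mm to either side.
- front_bore (a point): Middle of the mouth of the front bearing's bore, on its -y face; axes as the stand's. Grey upright plate, y = +30 to +50 mm in the stand's frame, 64 mm wide in x, top 90 mm above the bench; bore 16.5 mm in diameter, chamfered 1.5 mm.
- rear_line (a point): Fixed point where the middle of the rear bore's mouth must be when lined up (x = 0, y = +90 mm in the stand's frame). The rear bearing, a blue upright plate y = +90 to +112 mm, 74 mm wide in x with a 16.5 mm bore in the middle, 18 to 90 mm above the bench, starts 10 to 26 mm from there towards the stand's -x. Its own place is not reported: find it by touch or by sight.
- arbor_tail (a point): Centre of the arbor's flat tail, the end to push. Loose steel bar 171 mm long, 0.16 to 0.26 kg, y axis from tail to nose: dark thick part 22 mm in diameter, 75 mm long, brass rings near the tail; a shoulder; bright shaft 14 mm in diameter, 96 mm long. The thick part lies in the channel, which holds it on the bore axis. With the shoulder home the tail is at y = -45 mm in the stand's frame.
- arbor_nose (a point): Centre of the arbor's nose end; axes as the tail's. The last 10 mm taper to 9 mm in diameter. It starts 10 to 25 mm short of the front bearing, and is at y = +126 mm in the stand's frame when home. The taper draws the rear bearing in if that is within 3 to 4 mm of true; further off the nose stops on its face, 36 mm short of home.
- slide_way (a point): Middle of the rear bearing's slide way, on top of the base; axes as the stand's. The rear bearing slides along the stand's x, 28 mm either way from the lined-up place. No stop or catch marks that place; it stays where it is left (friction about 4 N). Push it on its narrow side faces, which look to -x and +x.
- wheel_center (a point): Centre of the loose brown grinding wheel, 76 mm in diameter, 20 mm thick, bore 20 mm, standing on its rim in the cradle between the bearings; its y axis lies along its bore, within about 1 mm of the bore axis of the stand.
- case: Closed navy spectacle case, 65 x 161 x 43 mm, a bystander; origin: centre of its underside.
- pliers: Pliers with orange handles, 145 mm, a bystander.
- pads: Small jar with a white lid, 42 x 44 mm, a bystander.

How it is judged:
On the way, in this order (a step that is already met when the one before it is completed fails the run):
1. the arbor's nose has come through the front bearing (y of arbor_nose in the frame of stand above 0.052 m and angle between the y axis of arbor_nose and the y axis of stand, either way round below 0.06 rad), for 0.05 s.
2. the nose has passed through the wheel and the rear bearing (y of arbor_nose in the frame of stand above 0.113 m and angle between the y axis of arbor_nose and the y axis of stand, either way round below 0.06 rad), for 0.05 s.
At the end, for the whole second after the job is handed in: The arbor lies through front bearing, wheel and rear bearing, its shoulder within 2.5 mm of the front bearing, its nose within 4.5 mm of the bore axis (sideways or in height) and its axis within 0.05 rad of it; the wheel is still in its cradle (within 12 mm of where it began) (y of arbor_nose in the frame of stand between 0.1235 and 0.1285 m and x of arbor_nose in the frame of stand between -0.0045 and 0.0045 m and height (world z) of arbor_nose between 0.0605 and 0.0695 m and angle between the y axis of arbor_nose and the y axis of stand, either way round below 0.05 rad and distance of wheel_center from where it was at the start of the episode below 0.012 m); the robot touches nothing.
It fails at once if the arbor is forced (pushed with more than 60 N) (contact force between the fingers and arbor above 60 N).
It fails at once if a bystander on the bench is moved by more than 30 mm (distance of any of case, pliers, pads from where it was at the start of the episode above 0.03 m).
It also fails if it takes over 56 s, if anything falls off the work surface, if the arm or the gripper's body presses on something with over 40 N, if the wrist force passes 120 N, or if a joint passes its speed limit or range.

### The arm

A 6-joint arm with a two-finger parallel gripper is mounted at the origin on a cart in front of the work surface, level with it; the furniture and walls round the work are solid. World frame = base frame: x ahead of the robot, y to its left, z up, the work surface at z = 0. Lengths are in m, angles in rad, forces in N, time in s.
With the tool pointing down it reaches from about 0.375 to 0.9 m from the base axis. Payload 3.1 kg.
Tool frame: the origin (TCP) lies at the very end of the fingers, on their centre line; the grasp point (between the pads) lies robot.grasp_offset behind it (robot.grasp_offset is the distance from the TCP to the grasp point, in m); z points along the fingers, y is the direction in which the jaws open and shut (so a half turn about z gives the same grasp; the last joint's range is limited). The gripper opens to 87 mm and grips with 3 to 60 N. Pads are 19 mm wide; open, the fingers measure 117 mm over their backs; the gripper's body (75 mm by 190 mm) begins 51 mm behind the grasp point.
Start: joints at [1.06, 0.527, 1.433, -0, 1.181, -0.178], TCP at [0.204, 0.591, 0.223] pointing down, gripper open.
Joint ranges: [-3.08, 3.08], [-0.75, 2.2], [0.22, 2.44], [-1.43, 4.57], [0, 2.65], [-2.85, 2.85]. Speed limits (rad/s): [2.79, 2.79, 3.14, 3.14, 3.14, 3.14].

### API

Orientations are given as a unit quaternion [x, y, z, w].
In Python, from rig import robot gives the robot as it stands.
- The arm moves only by the tool drive_tool, never from a script. Its argument "targets" is one flat list of numbers, 6 for each row, row after row: the shift along the tool's x, y, z in cm, then the turn, a rotation vector about the tool's x, y, z in degrees. A call has 1 to 12 rows; each row is the pose to reach, as a shift and turn from the pose commanded when the call began, along the tool's axes at that moment; what a row does not reach only later rows make up. A row lasts 1/12 s, in which the tool goes at most 41.7 mm and 7.16 degrees, less where a joint would pass 70% of its speed; a pose out of reach is approached as far as the arm can. A call with a gripper value outside its range is refused whole. "grip" is the gripper command: -1 is fully open, 1 is shut, values between are in proportion, set as the call begins (left out, the last holds). The fingers move at their own pace and stop on an object; "squeeze" is the grip in N (left out, the last holds). Time passes only in rows, so rows that repeat a pose let the fingers close. It gives the time, the measured TCP pose, the force and the opening at its end, in the units of the state.
- robot.get_obs(): the state, without advancing time (a new reading comes with each control period).
- robot.camera(name): name is "scene" or "top"; returns (picture, depth): 480x640x3 uint8, red, green, blue; 480x640 float32, m along the optical axis (not along the pixel's ray), 0 where there is no reading.
- robot.calibration(name): a dict with "mtx" (3x3 intrinsics, pixels), "R" (3x3) and "t" (3): a world point X has camera coordinates R X + t. Camera axes: x right, y down, z forward; pixel columns grow to the right and rows downward; lengths in m; the calibration is good to about 2 mm. A picture is of the moment at which its call begins. calibration takes no time and is no camera call.
- robot.hand_in(): hands the job in, once; it reports no verdict.
The state is a dict: "time": time; "q": joint angles; "joint_velocities": joint speeds; "joint_torque": joint torques, N m; "position": TCP position; "tool_rot": TCP orientation; "ft_force": force on the tool from outside, world axes, zero at the start; "moment": the same for the moment, N m; "grip_width": finger opening in m.
Only numpy, scipy, OpenCV 4.12 (cv2) and the standard library are available. Lean on these libraries where they do the work, as an engineer would, in place of code of your own. Each camera call takes 0.05 s, during which the arm holds its last target.

## Working session

There is one attempt and no reset: what is moved stays moved. The work goes in short steps, Python scripts to look and compute and a tool call to move; the robot and the scene stay as the last step left them, time stands still between calls to the robot, and variables do not carry over. Pictures are saved under pics/ and viewed, and the job is handed in when it is done.

Besides the shell and the picture viewer there is one more tool, called after ">>>" as a command line: name --argument value ..., lists and objects as JSON in quotes. drive_tool: Moves the arm, as the interface text tells. Its arguments: {"type":"object","properties":{"targets":{"type":"array","items":{"type":"number"}},"grip":{"type":"number"},"squeeze":{"type":"number"}},"required":["targets"]}

```bash
ls; mkdir -p pics; python3 - <<'E'
from rig import robot
import cv2,numpy as np
o=robot.get_obs()
for k,v in o.items(): print(k,np.round(v,4))
print(robot.grasp_offset)
for n in("scene","top"):
    p,d=robot.camera(n); cv2.imwrite(f"pics/{n}0.png",p[:,:,::-1]); np.savez(f"{n}0.npz",p=p,d=d)
    print(n,robot.calibration(n))
E
```

```text
pics
time 0.0
q [ 1.0605  0.5285  1.4339 -0.      1.1814 -0.1785]
joint_velocities [-0.0002 -0.0007 -0.0006  0.0005 -0.0009  0.0001]
joint_torque [-1.00000e-03 -4.40041e+01 -1.76589e+01  6.34000e-02  5.83000e-02
 -1.00000e-04]
position [0.2032 0.5903 0.2216]
tool_rot [ 1.652e-01  9.863e-01 -1.000e-03 -4.000e-04]
ft_force [-0.0494 -0.0112  0.4429]
moment [-0.0694 -0.0797  0.0005]
grip_width 0.0872
0.0187
scene {'mtx': array([[609.83014664,   0.        , 308.2081632 ],
       [  0.        , 609.83014664, 239.1880246 ],
       [  0.        ,   0.        ,   1.        ]]), 'R': array([[ 0.68735177, -0.72621713,  0.01249882],
       [-0.28211228, -0.28279247, -0.91675574],
       [ 0.66929829,  0.62660761, -0.39925268]]), 't': array([-0.51235318,  0.15914788,  1.31902449])}
top {'mtx': array([[591.4033259 ,   0.        , 318.00725587],
       [  0.        , 591.4033259 , 241.80557345],
       [  0.        ,   0.        ,   1.        ]]), 'R': array([[-2.76305489e-02, -9.99596876e-01, -6.52984909e-03],
       [-9.80209337e-01,  2.83744868e-02, -1.95919737e-01],
       [ 1.96026038e-01,  9.87249190e-04, -9.80598194e-01]]), 't': array([-0.19629321,  0.56128978,  1.29266552])}
```

View pics/scene0.png

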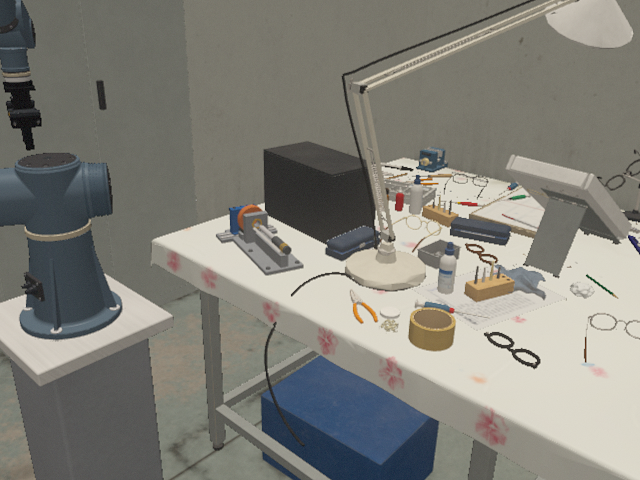

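View pics/top0.png

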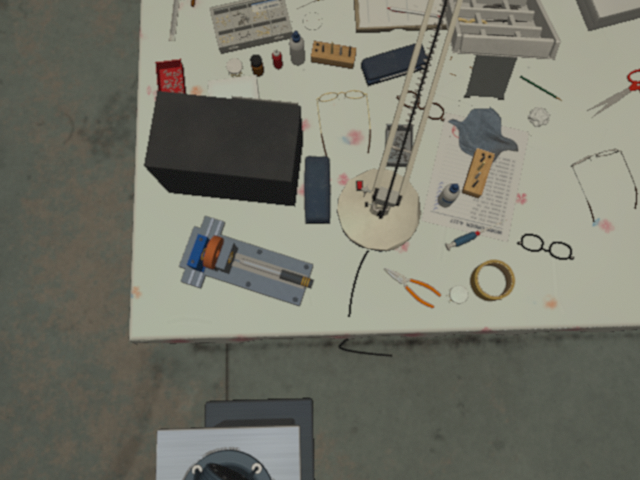

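```bash
cat > h.py <<'E'
import numpy as np,cv2
from rig import robot
def ray(n,u,v,z):
    c=robot.calibration(n);d=np.linalg.inv(c['mtx'])@[u,v,1.]
    o=-c['R'].T@c['t'];w=c['R'].T@d
    return o+w*(z-o[2])/w[2]
def proj(n,X):
    c=robot.calibration(n);p=(c['R']@np.asarray(X,float).T).T+c['t'];p=p@c['mtx'].T
    return p[...,:2]/p[...,2:]
def cloud(n,d):
    c=robot.calibration(n);v,u=np.indices(d.shape)
    P=np.stack([(u-c['mtx'][0,2])/c['mtx'][0,0]*d,(v-c['mtx'][1,2])/c['mtx'][1,1]*d,d],-1)
    return (P-c['t'])@c['R']
E
python3 - <<'E'
from h import *
p=np.load('top0.npz');im=p['p'][:,:,::-1]
cv2.imwrite('pics/topc.png',cv2.resize(im[205:315,170:325],None,fx=5,fy=5,interpolation=cv2.INTER_CUBIC))
p=np.load('scene0.npz');im=p['p'][:,:,::-1]
cv2.imwrite('pics/scenec.png',cv2.resize(im[190:285,205:315],None,fx=6,fy=6,interpolation=cv2.INTER_CUBIC))
print(ray('top',247,262,0.012))
E
```

```text
[ 0.52075288 -0.04473519  0.012     ]
```

View pics/topc.png

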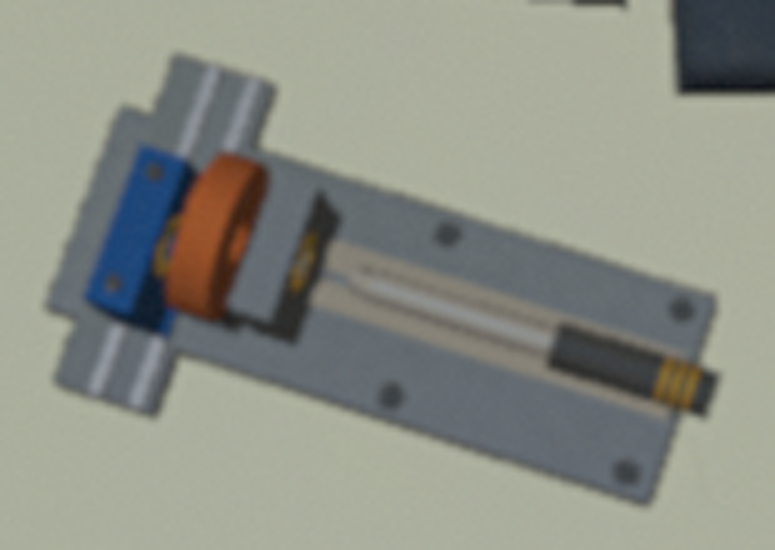

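View pics/scenec.png

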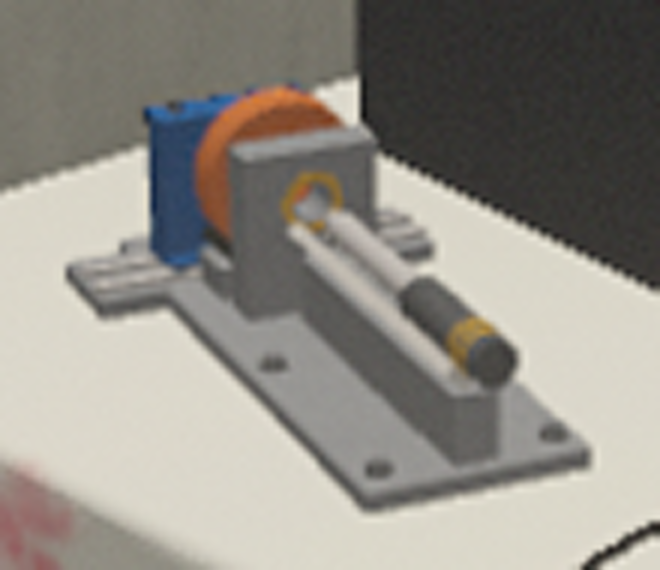

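```bash
cat >> h.py <<'E'
from scipy.optimize import least_squares
def S(pose,P):
    x,y,a=pose;P=np.atleast_2d(P).astype(float)
    ey=np.array([-np.sin(a),np.cos(a)]);ex=np.array([np.cos(a),np.sin(a)])
    return np.c_[P[:,:1]*ex+P[:,1:2]*ey+[x,y],P[:,2]]
E
python3 - <<'E'
from h import *
T=[((715,293),(.052,-.15,.012)),((648,505),(-.052,-.15,.012)),((46,307),(-.052,.15,.012)),((123,103),(.052,.15,.012))]
Sc=[((372,510),(-.052,-.15,.0)),((590,462),(.052,-.15,.0)),((232,148),(-.032,.03,.09)),((373,155),(.032,.03,.09))]
ut=np.array([(np.array(a)+.5)/5-.5+[170,205] for a,_ in T]);us=np.array([(np.array(a)+.5)/6-.5+[205,190] for a,_ in Sc])
Pt=np.array([b for _,b in T]);Ps=np.array([b for _,b in Sc])
ft=lambda p:(proj('top',S(p,Pt))-ut).ravel()
fs=lambda p:(proj('scene',S(p,Ps))-us).ravel()
for f in(ft,fs,lambda p:np.r_[ft(p),fs(p)]):
    r=least_squares(f,[.52,-.045,-.25]);print(r.x,np.round(r.fun,2))
pose=r.x
# depth based
d=np.load('top0.npz')['d'];P=cloud('top',d)
m=(P[...,2]>.085)&(P[...,2]<.096)
im=np.load('top0.npz')['p'].astype(int)
a=pose[2];R=np.array([[np.cos(a),-np.sin(a)],[np.sin(a),np.cos(a)]])
L=P.copy();L[...,:2]=(P[...,:2]-pose[:2])@R
box=(abs(L[...,0])<.09)&(abs(L[...,1])<.17)
blue=box&(im[...,2]>im[...,0]+50)&m
gr=box&(abs(im[...,2]-im[...,0])<30)&m&(L[...,1]<.06)
for n,k in(('blue',blue),('front',gr)):
    q=L[k];print(n,len(q),np.round(q.min(0),4),np.round(q.max(0),4),np.round(q.mean(0),4))
    print(cv2.minAreaRect((q[:,:2]*1000).astype(np.float32)))
tail=box&(L[...,1]<-.0)&(L[...,2]>.06)
q=L[tail];print(len(q),q.min(0),q.max(0))
E
```

```text
[ 0.51446432 -0.0419202  -0.34319067] [ 1.14  0.2   0.47  0.22 -0.89 -0.02 -0.75 -0.48]
[ 0.51429127 -0.04177286 -0.32029556] [-0.6   0.84  0.63  0.41  0.7   1.61 -0.72 -3.41]
[ 0.51476253 -0.04213321 -0.33785742] [ 1.23 -0.28  0.78 -0.21 -0.8   0.21 -0.89 -0.33 -1.49  0.89  0.1   0.74
  1.03  1.5  -0.24 -3.38]
blue 288 [-0.0483  0.0887  0.085 ] [0.0249 0.1129 0.0958] [-0.0129  0.1005  0.0905]
((-11.74477767944336, 100.94635009765625), (73.38720703125, 23.95582389831543), 0.5659334063529968)
front 266 [-0.0323  0.0287  0.085 ] [0.0323 0.0498 0.0957] [-0.0006  0.0392  0.0903]
((-0.010540008544921875, 39.355194091796875), (20.807750701904297, 64.50772857666016), 88.98173522949219)
737 [-0.01674696 -0.16495002  0.06000993] [ 0.01428569 -0.0001445   0.08272247]
```

```bash
python3 - <<'E'
from h import *
pose=np.array([.5146,-.0420,-.340])
z=np.load('top0.npz');d=z['d'];im=z['p'].astype(int);P=cloud('top',d)
a=pose[2];R=np.array([[np.cos(a),-np.sin(a)],[np.sin(a),np.cos(a)]])
L=P.copy();L[...,:2]=(P[...,:2]-pose[:2])@R
# base plate top region
k=(abs(L[...,2]-.012)<.004)&(abs(L[...,0])<.1)&(abs(L[...,1])<.2)&(L[...,1]<.02)
q=L[k];
for x0 in(.0,):
  for lo in np.arange(-.14,.02,.02):
    s=q[(q[:,1]>lo)&(q[:,1]<lo+.02)];print(round(lo+.01,3),np.round(np.percentile(s[:,0],[1,99]),4))
for lo in(-.045,-.03,.03): 
    s=q[(q[:,0]>lo)&(q[:,0]<lo+.015)];print('end',lo,np.round(np.percentile(s[:,1],[1]),4))
# thick arbor: z>0.066
k=(L[...,2]>.066)&(abs(L[...,0])<.03)&(L[...,1]<-.0)&(L[...,1]>-.2);q=L[k]
for lo in np.arange(-.17,0,.015):
    s=q[(q[:,1]>lo)&(q[:,1]<lo+.015)]
    if len(s):print('arb',round(lo+.0075,4),len(s),np.round(s[:,0].mean(),4),np.round(s[:,2].max(),4),np.round(s[:,1].min(),4))
E
```

```text
-0.13 [-0.0523  0.0505]
-0.11 [-0.0524  0.0507]
-0.09 [-0.0521  0.0513]
-0.07 [-0.0518  0.0502]
-0.05 [-0.0521  0.051 ]
-0.03 [-0.0511  0.0515]
-0.01 [-0.052   0.0667]
0.01 [-0.0518  0.0516]
end -0.045 [-0.1495]
end -0.03 [-0.1479]
end 0.03 [-0.1483]
arb -0.1625 46 -0.0013 0.0792 -0.165
arb -0.1475 66 -0.0014 0.0818 -0.1549
arb -0.1325 62 -0.001 0.0821 -0.14
arb -0.1175 60 -0.0015 0.0821 -0.1247
arb -0.1025 64 -0.0011 0.0827 -0.11
arb -0.0875 47 -0.0008 0.0778 -0.0949
arb -0.0725 40 -0.0006 0.0766 -0.0796
arb -0.0575 40 -0.001 0.0777 -0.0647
arb -0.0425 42 -0.001 0.0784 -0.0498
arb -0.0275 37 -0.0003 0.0796 -0.0338
arb -0.0125 36 0.0 0.0783 -0.0191
arb 0.0025 10 0.0002 0.0753 -0.0046
```

```bash
python3 - <<'E'
from h import *
pose=np.array([.5140,-.0418,-.344])
P=np.concatenate([cloud(n,np.load(n+'0.npz')['d'])[np.load(n+'0.npz')['d']>0] for n in('top','scene')])
k=(P[:,0]>.3)&(P[:,0]<1.0)&(abs(P[:,1])<.45)&(P[:,2]>.1)
q=P[k]
H={}
for x,y,z in q:
    c=(int(np.floor(x/.04)),int(np.floor(y/.04)));H[c]=max(H.get(c,0),z)
print('      '+' '.join('%5.2f'%(j*.04) for j in range(9,-10,-1)))
for i in range(24,8,-1): print('%.2f '%(i*.04)+' '.join('%5d'%(1000*H.get((i,j),0)) for j in range(9,-10,-1)))
for n,p in dict(bear=(-.012,.101,.05),bear0=(0,.101,.05),tail=(0,-.165,.065),home=(0,-.045,.065),bp=(.084,.101,0)).items(): print(n,S(pose,p))
E
```

```text
0.36  0.32  0.28  0.24  0.20  0.16  0.12  0.08  0.04  0.00 -0.04 -0.08 -0.12 -0.16 -0.20 -0.24 -0.28 -0.32 -0.36
0.96     0     0     0     0     0     0     0     0     0     0     0     0     0     0     0     0     0     0     0
0.92     0     0     0     0     0     0     0     0     0     0     0     0     0     0     0     0     0     0     0
0.88     0     0     0     0     0     0     0     0     0     0     0     0     0     0     0     0     0     0     0
0.84     0     0     0     0     0     0   210   211   213   211   210   206   202   198   127     0     0     0     0
0.80     0     0     0     0     0     0   211   213   213   212   212   212   211   212   211     0     0     0     0
0.76     0     0     0     0     0     0   211   213   213   211   212   213   212   212   213     0     0     0     0
0.72     0     0     0     0     0     0   212   213   213   213   213   213   214   213   213     0     0     0   516
0.68     0     0     0     0     0     0   212   211   212   212   212   213   212   213   211     0     0     0   516
0.64     0     0     0     0     0 
[... 431 characters left out ...]
497   507
0.48     0     0     0     0     0     0     0     0     0   100     0     0     0     0     0     0     0   494   491
0.44     0     0     0     0     0     0     0     0     0     0     0     0     0     0     0     0     0     0     0
0.40     0     0     0     0     0     0     0     0     0     0     0     0     0     0     0     0     0     0     0
0.36     0     0     0     0     0     0     0     0     0     0     0     0     0     0     0     0     0     0     0
bear [[0.53676584 0.0573298  0.05      ]]
bear0 [[0.5480628  0.05328273 0.05      ]]
tail [[ 0.45835285 -0.19713317  0.065     ]]
home [[ 0.49882351 -0.08416359  0.065     ]]
bp [[0.62714151 0.02495327 0.        ]]
```

```bash
cat >> h.py <<'E'
from scipy.spatial.transform import Rotation as Ro
POSE=np.array([.5140,-.0418,-.344])
def to(p):
    o=robot.get_obs();R=Ro.from_quat(o['tool_rot']).as_matrix()
    a=POSE[2];q=o['position'];M=np.array([[np.cos(a),-np.sin(a)],[np.sin(a),np.cos(a)]])
    cur=np.r_[(q[:2]-POSE[:2])@M,q[2]]
    print('t',round(o['time'],2),'stand-frame tcp mm',np.round(cur*1000,1),'yaw err deg',round(np.degrees(np.arctan2(R[1,1],R[0,1])-np.pi/2-a),2),'F stand',np.round(np.r_[o['ft_force'][:2]@M,o['ft_force'][2]],1))
    print('shift cm',np.round(R.T@(S(POSE,p)[0]-q)*100,2))
E
python3 -c "
from h import *
to((-.075,.101,.16))"
```

```text
t 0.1 stand-frame tcp mm [-505.7  490.3  221.7] yaw err deg 0.7 F stand [0.  0.2 0.4]
shift cm [-42.6  -39.44   6.23]
```

>>> drive_tool --targets '[-10.7,-9.9,0,0,0,0,-10.7,-9.9,0,0,0,0.7,-10.7,-9.9,0,0,0,0.7,-21.3,-19.7,0,0,0,0.7,-21.3,-19.7,0,0,0,0.7,-21.3,-19.7,0,0,0,0.7,-21.3,-19.7,0,0,0,0.7,-42.6,-39.4,2,0,0,0.7,-42.6,-39.4,3,0,0,0.7,-42.6,-39.4,4,0,0,0.7,-42.6,-39.4,5,0,0,0.7,-42.6,-39.4,6.2,0,0,0.7]' --grip 1 --squeeze 20

```text
time: 1.1
position: [0.4386, 0.1531, 0.1876]
tool_rot: [0.171, 0.985, 0.0, 0.001]
ft_force: [0.7, 0.9, 0.5]
grip_width: 0.0149
```

```bash
python3 -c "
from h import *
to((-.075,.101,.16))"
```

```text
t 1.1 stand-frame tcp mm [-136.7  158.1  187.6] yaw err deg -0.01 F stand [0.4 1.1 0.5]
shift cm [-6.16 -5.71  2.76]
```

>>> drive_tool --targets '[-3,-2.8,1.4,0,0,0,-5,-4.6,2,0,0,0,-5,-4.6,2,0,0,0,-5,-4.6,2,0,0,0]'

```text
time: 1.43
position: [0.4694, 0.0934, 0.1667]
tool_rot: [0.173, 0.985, -0.0, -0.001]
ft_force: [-1.0, 0.4, -0.4]
grip_width: 0.0008
```

```bash
python3 - <<'E'
from h import *
to((-.075,.101,.05))
for n in("scene","top"):
    p,d=robot.camera(n); np.savez(f"{n}1.npz",p=p,d=d)
    im=p[:,:,::-1]; c=im[130:290,180:320] if n=='scene' else im[180:320,150:330]
    cv2.imwrite(f"pics/{n}1.png",cv2.resize(c,None,fx=4,fy=4,interpolation=cv2.INTER_CUBIC))
E
```

```text
t 1.43 stand-frame tcp mm [-87.6 112.2 166.7] yaw err deg -0.22 F stand [-1.1 -0.  -0.4]
shift cm [-1.28 -1.12 11.66]
```

View pics/scene1.png

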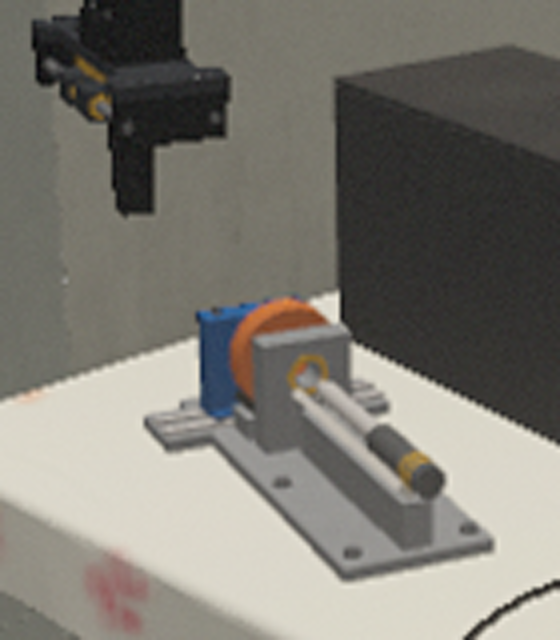

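View pics/top1.png

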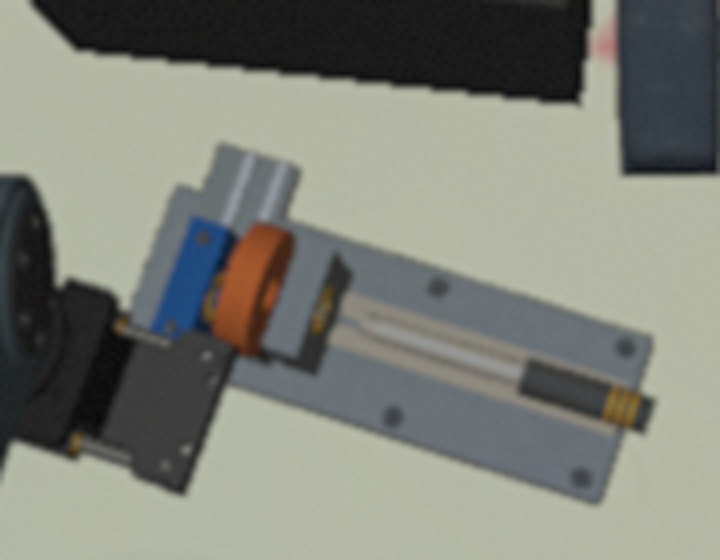

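>>> drive_tool --targets '[-1.2,-1.0,0,0,0,0,-1.2,-1.0,4,0,0,0,-1.2,-1.0,8,0,0,0,-1.2,-1.0,11.4,0,0,0,-1.2,-1.0,11.4,0,0,0,-1.2,-1.0,11.4,0,0,0]'

```text
time: 2.03
position: [0.475, 0.0827, 0.0524]
tool_rot: [0.17, 0.985, -0.0, -0.003]
ft_force: [0.3, -0.1, 0.0]
grip_width: 0.0001
```

```bash
python3 - <<'E'
from h import *
print(proj('scene',[.4694,.0934,.1667]), proj('top',[.4694,.0934,.1667]))
to((-.0465,.101,.05))
E
```

```text
[212.35044825 181.95918217] [170.93740329 276.268746  ]
t 2.03 stand-frame tcp mm [-78.7 104.   52.4] yaw err deg 0.12 F stand [0.3 0.  0. ]
shift cm [-3.22 -0.31  0.22]
```

>>> drive_tool --targets '[-0.8,-0.3,0,0,0,0,-1.5,-0.3,0,0,0,0,-1.5,-0.3,0,0,0,0]'

```text
time: 2.28
position: [0.4936, 0.073, 0.0559]
tool_rot: [0.171, 0.985, 0.0, 0.003]
ft_force: [-0.2, 0.4, -0.3]
grip_width: 0.0009
```

```bash
python3 - <<'E'
from h import *
to((-.0465,.101,.05))
E
```

```text
t 2.28 stand-frame tcp mm [-57.9 101.2  55.9] yaw err deg -0.01 F stand [-0.3  0.3 -0.3]
shift cm [-1.14 -0.02  0.6 ]
```

>>> drive_tool --targets '[-0.3,0,0,0,0,0,-0.5,0,0,0,0,0,-0.5,0,0,0,0,0]'

```text
time: 2.53
position: [0.4945, 0.0719, 0.0543]
tool_rot: [0.171, 0.985, 0.0, -0.0]
ft_force: [-2.4, 0.7, 2.2]
grip_width: 0.0005
```

```bash
python3 - <<'E'
from h import *
to((-.0465,.101,.05))
E
```

```text
t 2.53 stand-frame tcp mm [-56.7 100.4  54.3] yaw err deg -0.01 F stand [-2.4 -0.2  2.2]
shift cm [-1.02  0.06  0.43]
```

>>> drive_tool --targets '[-0.2,0,0,0,0,0,-0.3,0,0,0,0,0,-0.3,0,0,0,0,0,-0.3,0,0,0,0,0]'

```text
time: 2.87
position: [0.4971, 0.0708, 0.0533]
tool_rot: [0.171, 0.985, -0.0, -0.001]
ft_force: [-3.7, 1.6, 1.9]
grip_width: 0.0005
```

```bash
python3 - <<'E'
from h import *
to((-.0465,.101,.05))
E
```

```text
t 2.87 stand-frame tcp mm [-53.8 100.3  53.3] yaw err deg -0.0 F stand [-4.   0.3  1.9]
shift cm [-0.73  0.07  0.33]
```

>>> drive_tool --targets '[-0.2,0,0,0,0,0,-0.4,0,0,0,0,0,-0.6,0,0,0,0,0,-0.7,0,0,0,0,0,-0.7,0,0,0,0,0,-0.7,0,0,0,0,0]'

```text
time: 3.37
position: [0.5046, 0.0681, 0.0532]
tool_rot: [0.171, 0.985, -0.0, 0.0]
ft_force: [-1.9, -0.8, 0.4]
grip_width: 0.0003
```

```bash
cat >> h.py <<'E'
def blue(n):
    p,d=robot.camera('top');im=p.astype(int);np.savez(f"top{n}.npz",p=p,d=d)
    a=POSE[2];R=np.array([[np.cos(a),-np.sin(a)],[np.sin(a),np.cos(a)]])
    L=cloud('top',d);L[...,:2]=(L[...,:2]-POSE[:2])@R
    m=(L[...,2]>.085)&(L[...,2]<.096)&(abs(L[...,0])<.09)&(abs(L[...,1])<.17)
    for nm,k in(('blue',(im[...,2]>im[...,0]+50)&m),('front',(abs(im[...,2]-im[...,0])<30)&m&(L[...,1]<.06)&(L[...,1]>.02)&(abs(L[...,0])<.04))):
        q=L[k];print(nm,len(q),'x 1..99%',np.round(np.percentile(q[:,0],[0,1,99,100])*1000,1),'mean',np.round(q.mean(0)*1000,1))
    cv2.imwrite(f"pics/top{n}.png",cv2.resize(p[180:320,150:330,::-1],None,fx=4,fy=4,interpolation=cv2.INTER_CUBIC))
E
python3 - <<'E'
from h import *
to((-.0465,.101,.05)); blue(2)
E
```

```text
t 3.37 stand-frame tcp mm [-45.9 100.3  53.2] yaw err deg 0.0 F stand [-1.5 -1.4  0.4]
shift cm [0.06 0.07 0.32]
blue 115 x 1..99% [ 7.9  8.1 36.9 38. ] mean [ 22.6 100.3  90.4]
front 132 x 1..99% [-0.9 -0.3 32.6 32.9] mean [16.4 39.4 90. ]
```

View pics/top2.png

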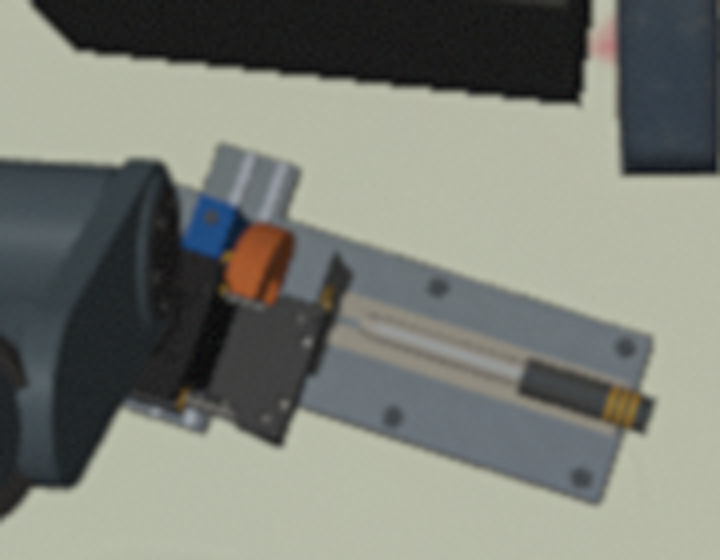

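>>> drive_tool --targets '[2,0,0,0,0,0,4,0,0,0,0,0,4,0,-3,0,0,0,4,-2,-7,0,0,0,4,-5,-10,0,0,0,2,-9,-12,0,0,0,0,-13,-12,0,0,0,-2,-17,-12,0,0,0,-4.6,-21,-12,0,0,0,-4.6,-25,-12,0,0,0,-4.6,-29,-12,0,0,0,-4.6,-31,-12,0,0,0]'

```text
time: 4.42
position: [0.4448, -0.2437, 0.1742]
tool_rot: [0.171, 0.985, -0.002, 0.003]
ft_force: [0.2, -0.3, 1.1]
grip_width: 0.0006
```

```bash
python3 - <<'E'
from h import *
to((0,-.200,.066)); blue(3)
d=np.load('top3.npz')['d']
P,p=robot.camera('scene');cv2.imwrite('pics/scene3.png',cv2.resize(P[130:290,180:320,::-1],None,fx=4,fy=4,interpolation=cv2.INTER_CUBIC))
E
```

```text
t 4.42 stand-frame tcp mm [   2.9 -213.5  174.2] yaw err deg -0.04 F stand [ 0.3 -0.3  1.1]
shift cm [ 0.37  1.38 10.81]
blue 298 x 1..99% [-35.  -34.1  36.9  37.2] mean [  1.  100.2  90.5]
front 262 x 1..99% [-31.7 -31.   31.6  32.8] mean [ 0.3 39.  90.2]
```

View pics/top3.png

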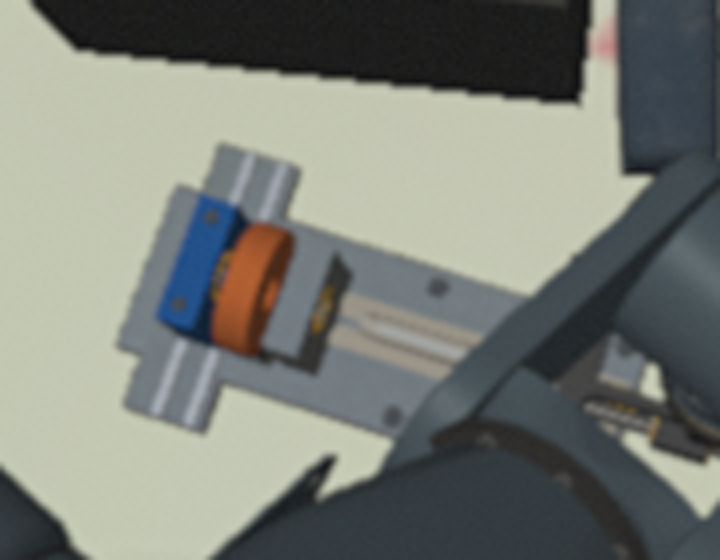

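View pics/scene3.png

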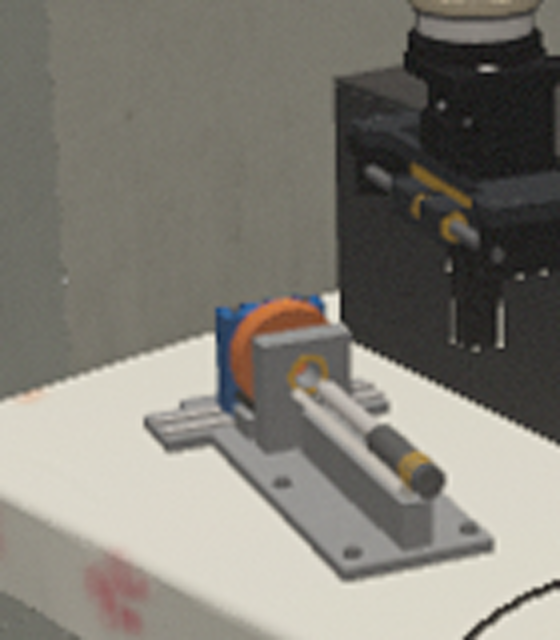

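>>> drive_tool --targets '[0.4,0.9,3,0,0,0,0.4,0.9,6,0,0,0,0.4,0.9,9,0,0,0,0.4,0.9,10.8,0,0,0,0.4,0.9,10.8,0,0,0,0.4,0.9,10.8,0,0,0,0.4,0.9,10.8,0,0,0]'

```text
time: 5.1
position: [0.4436, -0.2298, 0.0663]
tool_rot: [0.171, 0.985, -0.001, 0.001]
ft_force: [0.5, 0.9, -0.4]
grip_width: 0.0007
```

```bash
python3 - <<'E'
from h import *
to((0,-.190,.066))
P,p=robot.camera('scene');cv2.imwrite('pics/scene4.png',cv2.resize(P[160:280,200:330,::-1],None,fx=5,fy=5,interpolation=cv2.INTER_CUBIC))
E
```

```text
t 5.1 stand-frame tcp mm [  -2.8 -200.7   66.3] yaw err deg 0.03 F stand [ 0.1  1.  -0.4]
shift cm [-0.28  1.07  0.03]
```

View pics/scene4.png

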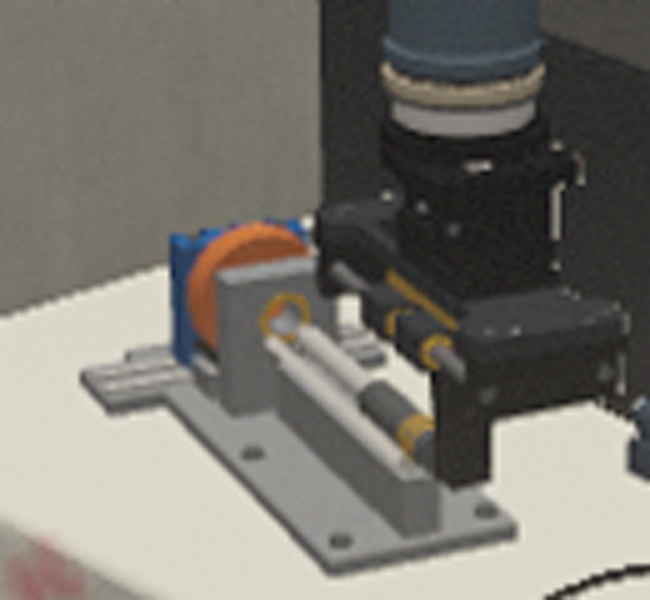

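>>> drive_tool --targets '[-0.2,0.8,0.1,0,0,0,-0.2,1.6,0.2,0,0,0,-0.2,2.2,0.2,0,0,0,-0.2,2.8,0.2,0,0,0,-0.2,3,0.2,0,0,0,-0.2,3,0.2,0,0,0]'

```text
time: 5.65
position: [0.4546, -0.201, 0.0637]
tool_rot: [0.171, 0.985, -0.0, 0.0]
ft_force: [0.2, 0.5, -1.3]
grip_width: 0.0004
```

```bash
python3 - <<'E'
from h import *
to((0,-.170,.064))
E
```

```text
t 5.65 stand-frame tcp mm [  -2.2 -169.9   63.7] yaw err deg 0.06 F stand [ 0.1  0.5 -1.3]
shift cm [-0.22 -0.01 -0.03]
```

>>> drive_tool --targets '[-0.2,0.4,0,0,0,0,-0.2,0.8,0,0,0,0,-0.2,1.2,0,0,0,0,-0.2,1.6,0,0,0,0,-0.2,2,0,0,0,0,-0.2,2.4,0,0,0,0,-0.2,2.4,0,0,0,0]'

```text
time: 6.23
position: [0.4645, -0.1786, 0.0633]
tool_rot: [0.171, 0.985, 0.0, 0.0]
ft_force: [0.6, 0.1, 1.2]
grip_width: 0.0005
```

```bash
python3 - <<'E'
from h import *
to((0,-.170,.064))
P,p=robot.camera('scene');cv2.imwrite('pics/scene5.png',cv2.resize(P[160:280,200:330,::-1],None,fx=5,fy=5,interpolation=cv2.INTER_CUBIC))
E
```

```text
t 6.23 stand-frame tcp mm [  -0.5 -145.5   63.3] yaw err deg 0.01 F stand [0.5 0.3 1.2]
shift cm [-0.05 -2.45 -0.08]
```

View pics/scene5.png

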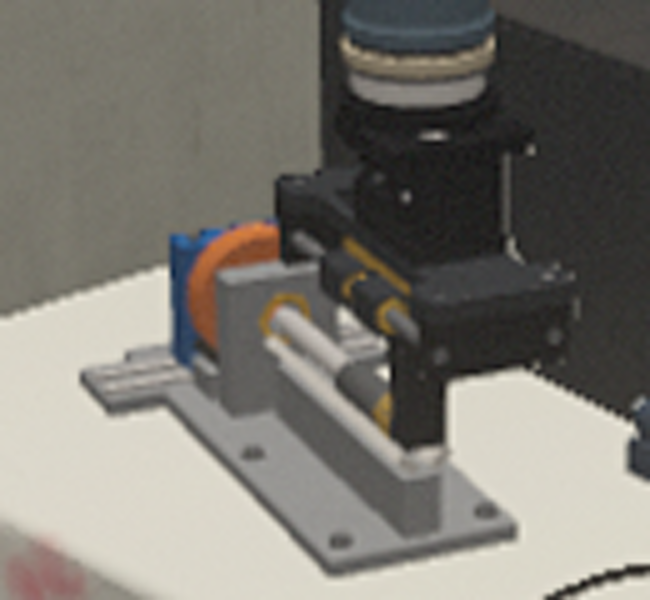

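>>> drive_tool --targets '[0,0.4,0,0,0,0,0,0.8,0,0,0,0,0,1.2,0,0,0,0,0,1.6,0,0,0,0,0,2,0,0,0,0,0,2.4,0,0,0,0,0,2.8,0,0,0,0,0,3.2,0,0,0,0,0,3.6,0,0,0,0,0,4,0,0,0,0,0,4,0,0,0,0]'

```text
time: 7.2
position: [0.478, -0.1411, 0.0634]
tool_rot: [0.171, 0.985, 0.0, 0.0]
ft_force: [-0.2, -0.7, -0.1]
grip_width: 0.0002
```

```bash
python3 - <<'E'
from h import *
to((0,-.060,.064)); blue(6)
P,p=robot.camera('scene');cv2.imwrite('pics/scene6.png',cv2.resize(P[160:280,200:330,::-1],None,fx=5,fy=5,interpolation=cv2.INTER_CUBIC))
E
```

```text
t 7.2 stand-frame tcp mm [  -0.4 -105.6   63.4] yaw err deg 0.02 F stand [ 0.1 -0.7 -0.1]
shift cm [-0.04  4.56 -0.06]
blue 242 x 1..99% [-22.5 -21.7  36.6  37.4] mean [  8.  100.5  90.7]
front 34 x 1..99% [-20.5 -10.1  32.5  32.6] mean [23.4 45.4 90.6]
```

View pics/scene6.png

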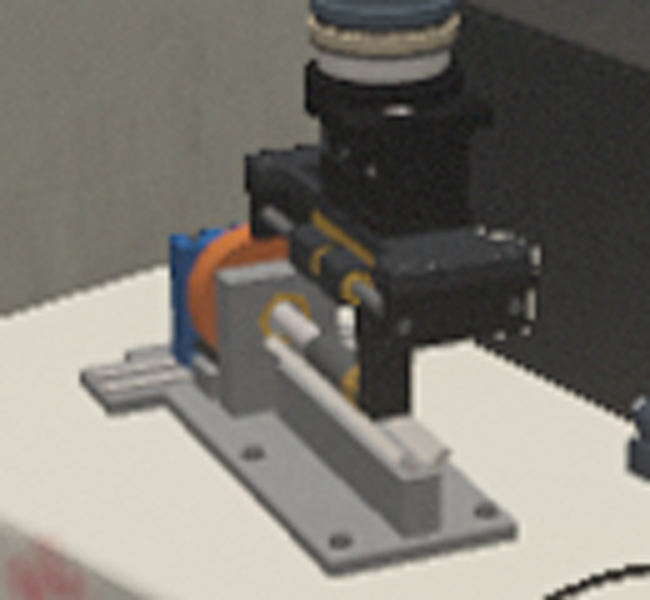

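Sliding freely. Now the rear bearing entry, in small steps.

>>> drive_tool --targets '[0,0.3,0,0,0,0,0,0.6,0,0,0,0,0,0.9,0,0,0,0,0,1.1,0,0,0,0,0,1.3,0,0,0,0,0,1.3,0,0,0,0]'

```text
time: 7.8
position: [0.482, -0.1292, 0.0633]
tool_rot: [0.171, 0.985, 0.0, -0.0]
ft_force: [-0.7, -0.9, -0.4]
grip_width: 0.0005
```

```bash
python3 - <<'E'
from h import *
to((0,-.060,.064))
E
```

```text
t 7.8 stand-frame tcp mm [ -0.6 -93.1  63.3] yaw err deg 0.01 F stand [-0.4 -1.1 -0.4]
shift cm [-0.06  3.31 -0.07]
```

>>> drive_tool --targets '[0,0.2,0,0,0,0,0,0.4,0,0,0,0,0,0.6,0,0,0,0,0,0.6,0,0,0,0]'

```text
time: 8.13
position: [0.4841, -0.1236, 0.0633]
tool_rot: [0.171, 0.985, 0.0, -0.0]
ft_force: [-1.7, -1.5, 0.2]
grip_width: 0.0006
```

```bash
python3 - <<'E'
from h import *
to((0,-.060,.064))
E
```

```text
t 8.13 stand-frame tcp mm [ -0.6 -87.1  63.3] yaw err deg 0.01 F stand [-1.1 -1.9  0.2]
shift cm [-0.06  2.71 -0.07]
```

>>> drive_tool --targets '[0,0.3,0,0,0,0,0,0.6,0,0,0,0,0,0.9,0,0,0,0,0,1.2,0,0,0,0,0,1.5,0,0,0,0,0,1.7,0,0,0,0,0,1.7,0,0,0,0]'

```text
time: 8.72
position: [0.49, -0.1074, 0.0633]
tool_rot: [0.171, 0.985, 0.0, 0.0]
ft_force: [-0.9, -0.7, -0.2]
grip_width: 0.0005
```

```bash
python3 - <<'E'
from h import *
to((0,-.060,.064))
E
```

```text
t 8.72 stand-frame tcp mm [ -0.5 -69.8  63.3] yaw err deg 0.01 F stand [-0.6 -0.9 -0.2]
shift cm [-0.05  0.98 -0.07]
```

>>> drive_tool --targets '[0,0.15,0,0,0,0,0,0.3,0,0,0,0,0,0.45,0,0,0,0,0,0.6,0,0,0,0,0,0.6,0,0,0,0]'

```text
time: 9.13
position: [0.492, -0.1022, 0.0634]
tool_rot: [0.171, 0.985, 0.0, 0.0]
ft_force: [-1.7, -0.9, -0.1]
grip_width: 0.0006
```

```bash
python3 - <<'E'
from h import *
to((0,-.060,.064))
E
```

```text
t 9.13 stand-frame tcp mm [ -0.3 -64.3  63.4] yaw err deg -0.0 F stand [-1.3 -1.4 -0.1]
shift cm [-0.03  0.43 -0.06]
```

Small steps until the shoulder stops it.

>>> drive_tool --targets '[0,0.1,0,0,0,0,0,0.2,0,0,0,0,0,0.2,0,0,0,0]'

```text
time: 9.38
position: [0.4926, -0.1004, 0.0634]
tool_rot: [0.171, 0.985, 0.0, 0.0]
ft_force: [-2.4, -1.0, 0.7]
grip_width: 0.0001
```

>>> drive_tool --targets '[0,0.1,0,0,0,0,0,0.2,0,0,0,0,0,0.2,0,0,0,0]'

```text
time: 9.63
position: [0.4933, -0.0986, 0.0634]
tool_rot: [0.171, 0.985, 0.0, 0.0]
ft_force: [-2.3, -1.5, 0.3]
grip_width: 0.0001
```

```bash
python3 - <<'E'
from h import *
to((0,-.060,.064))
P,p=robot.camera('scene');cv2.imwrite('pics/scene7.png',cv2.resize(P[190:270,215:315,::-1],None,fx=7,fy=7,interpolation=cv2.INTER_CUBIC))
E
```

```text
t 9.63 stand-frame tcp mm [ -0.3 -60.4  63.4] yaw err deg 0.0 F stand [-1.6 -2.1  0.3]
shift cm [-0.03  0.04 -0.06]
```

View pics/scene7.png

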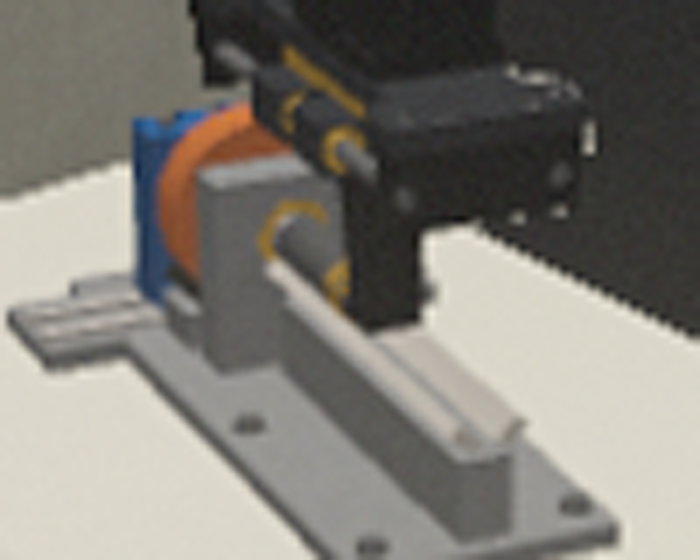

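A few mm of bright shaft still show in front of the bearing; keep creeping.

>>> drive_tool --targets '[0,0.1,0,0,0,0,0,0.2,0,0,0,0,0,0.2,0,0,0,0]'

```text
time: 9.93
position: [0.494, -0.0966, 0.0634]
tool_rot: [0.171, 0.985, 0.0, 0.0]
ft_force: [-2.3, -2.1, 1.1]
grip_width: 0.0004
```

>>> drive_tool --targets '[0,0.1,0,0,0,0,0,0.1,0,0,0,0]'

```text
time: 10.1
position: [0.4943, -0.0957, 0.0634]
tool_rot: [0.171, 0.985, 0.0, 0.0]
ft_force: [-1.9, -1.9, 0.1]
grip_width: 0.0004
```

>>> drive_tool --targets '[0,0.1,0,0,0,0,0,0.1,0,0,0,0]'

```text
time: 10.27
position: [0.4946, -0.0948, 0.0634]
tool_rot: [0.171, 0.985, 0.0, 0.0]
ft_force: [-2.6, -2.3, 0.8]
grip_width: 0.0003
```

>>> drive_tool --targets '[0,0.1,0,0,0,0,0,0.1,0,0,0,0]'

```text
time: 10.43
position: [0.495, -0.0939, 0.0634]
tool_rot: [0.171, 0.985, 0.0, 0.0]
ft_force: [-1.6, -2.4, 0.9]
grip_width: 0.0004
```

>>> drive_tool --targets '[0,0.1,0,0,0,0,0,0.1,0,0,0,0]'

```text
time: 10.6
position: [0.4951, -0.0935, 0.0634]
tool_rot: [0.171, 0.985, -0.0, -0.0]
ft_force: [-2.7, -4.3, 0.7]
grip_width: 0.0004
```

```bash
python3 - <<'E'
from h import *
to((0,-.060,.064))
P,p=robot.camera('scene');cv2.imwrite('pics/scene8.png',cv2.resize(P[190:270,215:315,::-1],None,fx=7,fy=7,interpolation=cv2.INTER_CUBIC))
E
```

```text
t 10.6 stand-frame tcp mm [ -0.3 -55.   63.4] yaw err deg 0.05 F stand [-1.1 -5.   0.7]
shift cm [-0.03 -0.5  -0.06]
```

View pics/scene8.png

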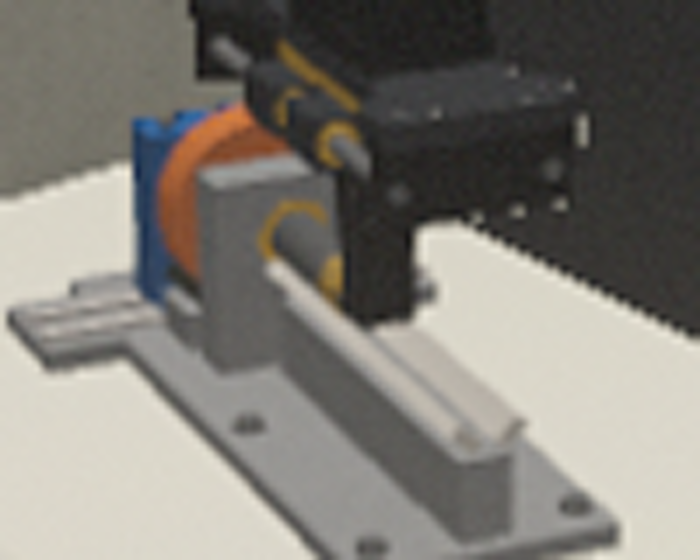

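>>> drive_tool --targets '[0,0.1,0,0,0,0,0,0.1,0,0,0,0]'

```text
time: 10.82
position: [0.4952, -0.0934, 0.0634]
tool_rot: [0.17, 0.985, -0.001, -0.0]
ft_force: [-4.2, -8.4, 1.5]
grip_width: 0.0002
```

>>> drive_tool --targets '[0,0.1,0,0,0,0,0,0.1,0,0,0,0]'

```text
time: 10.98
position: [0.4952, -0.0934, 0.0634]
tool_rot: [0.17, 0.985, -0.002, -0.001]
ft_force: [-6.3, -11.7, 0.5]
grip_width: 0.0007
```

>>> drive_tool --targets '[0,-0.3,0,0,0,0,0,-1,0,0,0,0,0,-2.5,0,0,0,0,0,-4,-1,0,0,0,0,-6,-4,0,0,0,0,-9,-8,0,0,0,0,-12,-12,0,0,0,0,-15,-15,0,0,0,0,-18,-15,0,0,0,0,-21,-15,0,0,0,0,-24,-15,0,0,0,0,-24,-15,0,0,0]'

```text
time: 11.98
position: [0.4149, -0.3231, 0.2145]
tool_rot: [0.173, 0.985, -0.002, 0.002]
ft_force: [0.1, -0.2, -1.7]
grip_width: 0.0005
```

```bash
python3 - <<'E'
from h import *
to((0,-.060,.064)); blue(9)
P,p=robot.camera('scene');cv2.imwrite('pics/scene9.png',cv2.resize(P[190:285,205:315,::-1],None,fx=6,fy=6,interpolation=cv2.INTER_CUBIC))
p,d=robot.camera('top')
a=POSE[2];R=np.array([[np.cos(a),-np.sin(a)],[np.sin(a),np.cos(a)]])
L=cloud('top',d);L[...,:2]=(L[...,:2]-POSE[:2])@R
k=(L[...,2]>.066)&(L[...,2]<.1)&(abs(L[...,0])<.02)&(L[...,1]<.025)&(L[...,1]>-.14);q=L[k]
print('arbor thick y',np.percentile(q[:,1],[0,2,98,100]))
k=(L[...,2]>.055)&(L[...,2]<.085)&(abs(L[...,0])<.02)&(L[...,1]>.108)&(L[...,1]<.15);q=L[k]
print('nose y',len(q),q.max(0) if len(q) else '',q.mean(0) if len(q) else '')
E
```

```text
t 11.98 stand-frame tcp mm [   1.6 -298.2  214.5] yaw err deg -0.27 F stand [ 0.1 -0.2 -1.7]
shift cm [ 0.35 23.88 14.95]
blue 292 x 1..99% [-35.  -34.5  36.3  37.1] mean [  1.  100.2  90.6]
front 267 x 1..99% [-31.4 -30.9  32.3  32.8] mean [ 0.1 39.1 90.1]
arbor thick y [-0.13045266 -0.0455479   0.02393858  0.02492972]
nose y 16 [0.01254801 0.12577119 0.08496147] [0.00119966 0.12073046 0.06971556]
```

View pics/scene9.png

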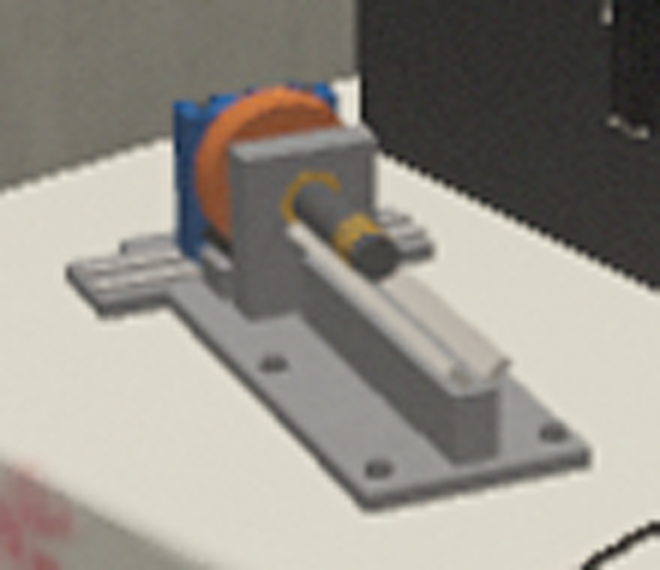

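View pics/top9.png

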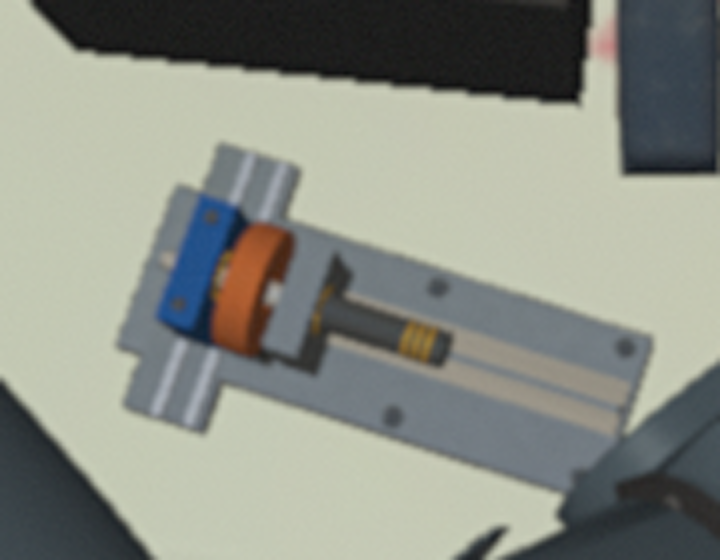

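The nose shows past the blue bearing (top crop, about 167,258), the dark part sits flush against the front bearing, and depth puts the tail near y = -45.5 mm and the nose near +125.8 mm. The robot is clear of everything, so I'm handing in.

```bash
python3 -c "
from rig import robot
print(robot.hand_in())"
```

```text
the job is handed in; nothing more can be done
None
```

The arbor is home through the front bearing, the wheel and the rear bearing, and the job is handed in. The clock read about 12 s.

I slid the blue bearing about 12 mm towards +x with closed fingers until it lined up. I then pushed the arbor by its tail until it stopped against the shoulder. The nose never caught on the rear bearing's face.

**Last checks:**
- **Stop:** over the last two 1 mm pushes the tool did not move while the force rose to about 13 N, well under the 60 N limit.
- **Arbor position:** depth readings put the tail at about y = -45.5 mm (target -45) and the nose tip at about +125.8 mm (target +126). The nose reading comes from only 16 pixels.
- **Rear bearing:** it reads about 1 mm from true, which is within the camera's accuracy.
- **Wheel and bystanders:** in the last pictures the wheel stands in its cradle. The arm's path kept clear of the case, pliers and jar, but I did not measure them afterwards.
- **Arm:** it stands clear of everything.

No checks failed or disagreed.

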